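# Snap the split clip onto the edger spindle with the clip fork

### The arm

A 7-joint arm with a two-finger parallel gripper is mounted at the origin on a cart in front of the work surface, level with it; the furniture and walls round the work are solid. World frame = base frame: x ahead of the robot, y to its left, z up, the work surface at z = 0. Lengths are in m, angles in rad, forces in N, time in s.
With the tool pointing down it reaches from about 0.35 to 0.9 m from the base axis. Payload 8.1 kg.
Tool frame: the origin (TCP) lies on the centre line of the jaws, within the pads' length; the fingertips stand 19 mm ahead of it and the grasp point (between the pads) is the TCP (arm.tip_extent is the distance from the TCP to the fingertips, in m); z points along the fingers, y is the line along which they close (so a half turn about z gives the same grasp; the last joint's range is limited). The gripper opens to 92 mm and grips with 3 to 60 N. Pads are 19 mm wide; open, the fingers measure 130 mm over their backs; the gripper's body (75 mm by 190 mm) begins 47 mm behind the grasp point.
Start: joints at [1.136, 0.434, 0.025, 1.573, -0.012, 1.134, -0.075], TCP at [0.204, -0.591, 0.246] pointing down, gripper open.
Joint ranges: [-2.62, 2.62], [-0.44, 2.09], [-1.27, 1.32], [0.08, 2.57], [-1.32, 4.46], [0.12, 2], [-2.74, 2.74]. Speed limits (rad/s): [2.22, 2.22, 3.01, 3.01, 3.14, 3.14, 3.14].

### API

Orientations are given as a 3x3 rotation matrix whose columns are the frame's x, y, z axes.
In Python, from rig import arm, imaging, search_frame, mark_of gives the robot as it stands. The module is installed in compiled form; this text tells all that it offers.
- The arm moves only by the shell command python3 -m handwheel 'ROWS' [OPENING]. ROWS is JSON, a list of rows, each a list of 2 entries, a list of its own where there are three numbers: the shift along the tool's x, y, z in mm, then the turn, a rotation vector about the tool's x, y, z in rad. A call has 1 to 12 rows; each row is the pose to reach, as a shift and turn from the pose commanded when the call began, along the tool's axes at that moment; what a row does not reach only later rows make up. A row lasts 1/12 s, in which the tool goes at most 41.7 mm and 7.16 degrees, less where a joint would pass 70% of its speed; a pose out of reach is approached as far as the arm can. A call with a gripper value outside its range is refused whole. OPENING is the closure in counts, from 0 (fully open) to 255 (shut), set as the call begins (- or left out, the last holds). The fingers move at their own pace and stop on an object; the grip force is fixed at half the most. Time passes only in rows, so rows that repeat a pose let the fingers close. It gives the time, the measured TCP pose, the force, the opening and the grip force at its end, in the units of the state.
- arm.get_obs(): the state, without advancing time (a new reading comes with each control period).
- imaging.get_image(name): name is "scene" or "top"; returns a dict with "frame" (400x640x3 uint8, red, green, blue), "range_z" (400x640 float32, m along the optical axis (not along the pixel's ray), 0 where there is no reading), "mtx" (3x3 intrinsics, pixels), "rvec" (rotation vector, rad) and "tvec" (3), from world to camera coordinates, as OpenCV has them. Camera axes: x right, y down, z forward; pixel columns grow to the right and rows downward; lengths in m; the calibration is good to about 2 mm. A picture is of the moment at which its call begins.
- arm.close_job(): hands the job in; it is judged then, once.
Trained networks look in the newest picture that a camera, given by its name, has taken for a name from the list of things; names that differ only in an ending like _2 or _b are one class to them, and where a whole thing is asked for, a point or a joint stands for the part that bears it (a point fixed in the world has none). Each returns a list of dicts, best first, with "confidence" (0 to 1); they miss things now and then, are a little off and sometimes report something else, mostly with a low value. They report only what shows in the picture. A call takes as long as a camera call. They do not tell look-alikes from the thing itself.
- search_frame(camera, label): "box" ([left, top, width, height] in pixels, round what is visible of it).
- mark_of(camera, label): "pixel" ([row, column] in pixels: a listed point, or the origin of a listed thing).
The state is a dict: "t": time; "qpos": joint angles; "dq": joint speeds; "tau": joint torques, N m; "ee_pos": TCP position; "ee_rot": TCP orientation; "wrist_force": force on the tool from outside, world axes, zero at the start; "wrist_torque": the same for the moment, N m; "finger_gap": opening from 0.0 (shut) to 1.0 (fully open); "grasp_force": force on a finger pad.
Only numpy, scipy, OpenCV 4.12 (cv2) and the standard library are available. Lean on these libraries where they do the work, as an engineer would, in place of code of your own. Each camera call takes 0.05 s, during which the arm holds its last target. There are 200 camera calls.

### The job

Take the orange-handled clip fork from its black stand and, using only the fork on the clip, press the brass split clip gently down into the groove of the wheel spindle until both of its legs snap in under the neck in the groove and it sits fully home, without ramming it. Then stand the fork upright in its stand again and let go; leave the screw box, pad roll and lens blocks where they are.

Things in the scene. Friction and masses are not known exactly. Their poses are not given: they have to be found in the camera images.
- fork_tool: clip fork, 115 mm long, 90 g, standing prongs down in its stand. Origin midway between the two prong ends (lowest point), z up to the handle, y from prong to prong. Prongs 12 x 12 mm, 14 mm long, centred at y = +-14 mm, so the gap is 16 mm wide; cross piece 40 mm (y) x 12 mm (x) up to z = 23 mm; round shank 11 mm thick to 48 mm. A half turn about z makes no odds.
- fork_collar (a point): on the fork's axis, 53 mm above the prong ends: top of its square steel collar, 24 x 24 mm, z = 48 to 53 mm. Above it is the orange square handle, 16 x 16 mm, sides along the fork's x and y, to z = 115 mm. Fingertips just above the collar cannot slip far down the handle under load.
- fork_stand: black fixed stand 60 x 80 mm, 28 mm high, with one pocket 18 mm (x) by 46 mm (y), open from the top down to a floor 6 mm above the worktop. Origin under its centre on the worktop. The fork stands in the pocket, its origin 6 mm above this one and its y along the stand's y, with 3 mm clearance on every side.
- spindle_cradle: fixed cradle, base 118 x 64 mm, two grey slotted posts (x = -34, 64 mm; 87 mm high). Origin on the worktop under the groove. The fixed level spindle runs along x; its height is set anew each time, axis 50 to 65 mm up, not measured. Groove at x = 0, 9.6 mm wide, between 40 mm collars, its floor a neck 20 mm (y) x 26 mm (z). Brown wheel, 52 mm, at x = 20 to 42 mm.
- split_clip: brass split clip, mouth down, astride the neck, 7.6 mm thick (x, along the spindle), 36 mm wide (y), z up. Its origin lies on the spindle axis when home and starts 10 to 26 mm above: feel how far. Pressed down it slides against friction (about 5 to 12 N); just above home both hooked legs snap in under the neck and the force drops; then it stops hard. Over 30 N damages it.
- clip_shoulders (a point): 24.3 mm above the clip's origin: level of its two flat shoulders (y = 5.5 to 18 mm on either side), where the fork's prongs press. Between them a tab 11 mm wide (y) and 7.6 mm thick rises 7.7 mm above this point and fits into the fork's gap with 2.5 mm to either side.
- clip_leg_left (a joint): outward shift of the clip's spring leg on its +y side, in m: 0 relaxed (snapped in), about 0.002 to 0.003 while it rides on the neck.
- clip_leg_right (a joint): the same for the leg on the -y side.
- screw_box: blue screw box with clear lid, 67 x 115 x 21 mm, loose bystander; origin under its centre, y along its length.
- pad_roll: white roll of pads, 62 mm across, 26 mm high, loose bystander; origin under its centre.
- lens_block_red: red lens block, 26 mm across, 16 mm high, loose bystander; origin under its centre.
- lens_block_blue: blue lens block, 26 mm across, 16 mm high, loose bystander; origin under its centre.
There are look-alikes about, which are no part of the job. Leave any pink or red look-alike of the fork_tool alone.

How it is judged:
By the outcome, as a careful person would: the job done as asked, in the order asked, and still so for the second after the job is handed in, with the robot touching nothing.
It also fails if it takes over 54 s, if anything falls off the work surface, if the arm or the gripper's body presses on something with over 40 N, if the wrist force passes 120 N, or if a joint passes its speed limit or range.

## Working session

There is one attempt and no reset: what is moved stays moved. The work goes in short steps, Python scripts to look and compute and a shell command to move; the robot and the scene stay as the last step left them, time stands still between calls to the robot, and variables do not carry over. Pictures are saved under pics/ and viewed, at most 10 in all, crops included, and the job is handed in when it is done.

```bash
mkdir -p pics; cat > h.py <<'E'
import numpy as np, cv2
from rig import arm, imaging, search_frame, mark_of
def cam(n):
    d=imaging.get_image(n); d['R']=cv2.Rodrigues(np.array(d['rvec'],float))[0]; d['t']=np.array(d['tvec'],float).ravel(); return d
def cloud(d):
    K=d['mtx']; z=d['range_z']; v,u=np.mgrid[:400,:640]
    c=np.stack([(u-K[0,2])/K[0,0]*z,(v-K[1,2])/K[1,1]*z,z],-1)
    return (c-d['t'])@d['R']
def proj(d,p):
    q=d['R']@np.array(p)+d['t']; q=d['mtx']@q; return q[:2]/q[2]
def save(d,f,box=None,s=1):
    im=d['frame'][...,::-1]
    if box: l,t,w,h=box; im=im[t:t+h,l:l+w]
    cv2.imwrite('pics/'+f,cv2.resize(im,None,fx=s,fy=s,interpolation=cv2.INTER_CUBIC))
E
python3 - <<'E'
from h import *
np.set_printoptions(precision=4,suppress=True)
ims=[]
for n in('scene','top'):
    d=cam(n); save(d,n+'0.png'); P=cloud(d); np.savez('pics/'+n+'0.npz',P=P,f=d['frame'])
    print(n,'cam at',-d['R'].T@d['t'])
    for l in('fork_tool','fork_collar','fork_stand','spindle_cradle','split_clip','clip_shoulders','screw_box','pad_roll','lens_block_red','lens_block_blue'):
        for m in mark_of(n,l)[:3]:
            r,c=map(int,np.round(m['pixel'])); 
            print(l,round(m['confidence'],2),(r,c),P[min(max(r,0),399),min(max(c,0),639)])
o=arm.get_obs(); print(o['t'],o['ee_pos'],o['ee_rot'],o['wrist_force'])
E
```

```text
scene cam at [-0.0822  1.0584  0.7889]
fork_tool 0.92 (241, 292) [0.5099 0.4366 0.0287]
fork_tool 0.85 (266, 318) [0.4319 0.4381 0.0016]
fork_tool 0.79 (244, 342) [0.4273 0.3591 0.0151]
fork_collar 0.92 (249, 319) [0.4262 0.4423 0.0582]
fork_collar 0.83 (290, 233) [0.4765 0.64   0.0593]
fork_collar 0.66 (224, 291) [0.5218 0.4257 0.0649]
fork_stand 0.67 (242, 290) [0.5095 0.4436 0.0306]
spindle_cradle 0.9 (221, 364) [0.4384 0.2586 0.0143]
split_clip 0.64 (196, 360) [0.4659 0.2426 0.067 ]
clip_shoulders 0.54 (186, 359) [0.4611 0.2568 0.1062]
screw_box 0.58 (292, 282) [0.427  0.5571 0.0203]
pad_roll 0.96 (201, 283) [0.6308 0.3379 0.0251]
lens_block_red 0.47 (186, 404) [0.4515 0.0565 0.0032]
lens_block_blue 0.61 (197, 388) [0.4582 0.123  0.0005]
top cam at [0.3213 0.3273 1.2174]
fork_tool 0.69 (234, 281) [0.4252 0.4313 0.107 ]
fork_tool 0.6 (231, 317) [0.4309 0.3519 0.0917]
fork_tool 0.54 (216, 198) [0.4776 0.629  0.0568]
fork_collar 0.62 (232, 316) [0.4289 0.3542 0.0905]
fork_collar 0.51 (232, 281) [0.4287 0.4304 0.1162]
fork_collar 0.49 (215, 196) [0.4797 0.6331 0.0593]
fork_stand 0.55 (192, 286) [0.5225 0.4203 0.0876]
spindle_cradle 0.86 (221, 359) [0.4534 0.2555 0.0675]
split_clip 0.49 (216, 362) [0.4598 0.2509 0.1071]
clip_shoulders 0.43 (213, 362) [0.4716 0.2479 0.0683]
screw_box 0.9 (231, 238) [0.4439 0.5428 0.0164]
pad_roll 0.76 (142, 328) [ 0.6622  0.3205 -0.0021]
lens_block_red 0.63 (224, 442) [0.4459 0.0553 0.0185]
lens_block_red 0.56 (195, 286) [0.5202 0.4226 0.0608]
lens_block_red 0.16 (217, 358) [0.4591 0.2592 0.0967]
lens_block_blue 0.38 (220, 416) [0.4593 0.1134 0.0011]
1.1 [ 0.2036 -0.5909  0.2457] [[ 0.9455  0.3257 -0.    ]
 [ 0.3257 -0.9455 -0.    ]
 [-0.      0.     -1.    ]] [ 0.5561  0.8209 -0.1483]
```

View crop.

```bash
python3 - <<'E'
import cv2
a=cv2.imread('pics/scene0.png')[140:340,180:440]; b=cv2.imread('pics/top0.png')[120:300,170:470]
cv2.imwrite('pics/a.png',cv2.resize(a,None,fx=3,fy=3,interpolation=2)); cv2.imwrite('pics/b.png',cv2.resize(b,None,fx=2.66,fy=2.66,interpolation=2))
E
```

```text
(no output)
```

View pics/a.png

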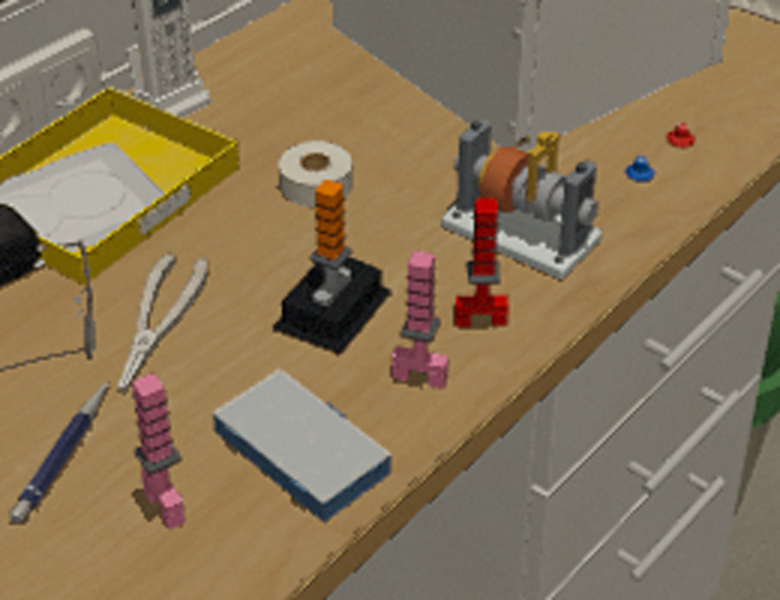

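View pics/b.png

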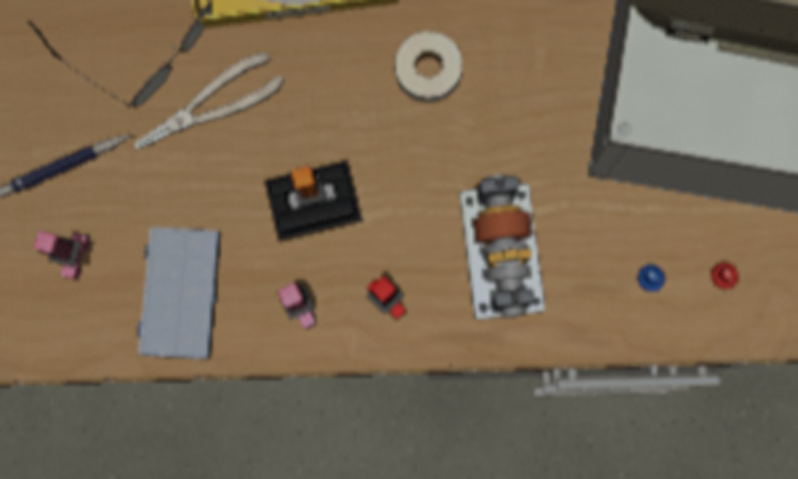

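The scene view shows the orange fork in the black stand at about (row 214, col 290). Its look-alikes are pink at (238,320), pink at (283,231) and red at (222,342), and they stand free on the table. I choose the orange one, the only one in the stand. The brass clip is at about (193,362) on the cradle.

```bash
python3 - <<'E'
from h import *
np.set_printoptions(precision=4,suppress=True)
for n in('scene','top'):
    z=np.load(f'pics/{n}0.npz'); P=z['P']; f=z['f']; hsv=cv2.cvtColor(f,cv2.COLOR_RGB2HSV); H,S,V=[hsv[...,i].astype(int) for i in range(3)]
    def near(x,y,r): return (np.hypot(P[...,0]-x,P[...,1]-y)<r)
    m=near(.515,.425,.05)&(H>8)&(H<22)&(S>150)&(P[...,2]>.05); q=P[m]; print(n,'orange',len(q),np.percentile(q,[2,50,98],axis=0))
    t=q[q[:,2]>.114]; print(' top',len(t),t.mean(0),t.min(0),t.max(0))
    m=near(.515,.425,.06)&(V<60)&(abs(P[...,2]-.028)<.005); q=P[m]; r=cv2.minAreaRect((q[:,:2]*1000).astype(np.float32)); print(' stand',len(q),r,q[:,2].mean())
    m=near(.46,.25,.09)&(abs(P[...,2]-.012)<.012)&(S<60)&(V>110); q=P[m]; r=cv2.minAreaRect((q[:,:2]*1000).astype(np.float32)); print(' base',len(q),r,np.median(q[:,2]),q.min(0),q.max(0))
    m=near(.46,.25,.045)&(H>14)&(H<32)&(S>120)&(P[...,2]>.05); q=P[m]; print(' clip',len(q),np.percentile(q,[2,50,98],axis=0)); 
    q=q[np.argsort(-q[:,2])]; print(q[:40:2])
    np.savetxt(f'pics/clip_{n}.txt',q)
    # height profile along spindle
    m=near(.46,.25,.09)&(P[...,2]>.04); q=P[m]; 
    for x in np.arange(.38,.54,.008):
        s=q[abs(q[:,0]-x)<.004]
        if len(s): i=s[:,2].argmax(); print('  x%.3f zmax %.4f y %.4f n%d'%(x,s[i,2],s[i,1],len(s)))
    m=(P[...,2]>.05)&(P[...,1]<.2)&(P[...,1]>0)&(P[...,0]>.3)&(P[...,0]<.9);q=P[m]; print(' box',len(q),np.percentile(q,[1,50,99],axis=0))
E
```

```text
scene orange 220 [[0.5178 0.4146 0.0629]
 [0.5229 0.428  0.0979]
 [0.5338 0.432  0.1231]]
 top 53 [0.5261 0.4247 0.1198] [0.5181 0.4144 0.1142] [0.5342 0.432  0.1241]
 stand 342 ((526.184326171875, 424.6744384765625), (51.37551498413086, 72.86998748779297), 12.983183860778809) 0.027847761251650605
 base 270 ((477.44000244140625, 253.46701049804688), (125.88676452636719, 66.75050354003906), 4.9503679275512695) 0.01181940043415092 [0.4132 0.2156 0.0013] [0.5394 0.29   0.0168]
 clip 133 [[0.4533 0.2324 0.0574]
 [0.4576 0.2568 0.0911]
 [0.4642 0.2697 0.1088]]
[[0.4557 0.2488 0.1102]
 [0.4541 0.2508 0.1091]
 [0.4585 0.2526 0.108 ]
 [0.4604 0.2539 0.1079]
 [0.4603 0.2461 0.1066]
 [0.4611 0.2568 0.1062]
 [0.4642 0.2486 0.1061]
 [0.458  0.2569 0.1049]
 [0.4565 0.247  0.1031]
 [0.4587 0.2674 0.1016]
 [0.4611 0.2365 0.1011]
 [0.4553 0.2524 0.1008]
 [0.4594 0.2387 0.1002]
 [0.4583 0.2639 0.1   ]
 [0.4596 0.27   0.0998]
 [0.464  0.2523 0.0996]
 [0.4569 0.2618 0.0995]
 [0.4607 0.2328 0.0994]
 [0.456  0.2392 0.0991]
 [0.4602 0.2573 0.0983]]
  x0.412 zmax 0.0637 y 0.2493 n37
  x0.420 zmax 0.0944 y 
[... 1568 characters left out ...]
0.2661 0.0985]
 [0.4584 0.2414 0.0982]]
  x0.412 zmax 0.0639 y 0.2477 n13
  x0.420 zmax 0.0921 y 0.2492 n62
  x0.428 zmax 0.0971 y 0.2471 n51
  x0.436 zmax 0.0869 y 0.2395 n26
  x0.444 zmax 0.0702 y 0.2560 n45
  x0.452 zmax 0.0738 y 0.2558 n64
  x0.460 zmax 0.1097 y 0.2488 n86
  x0.468 zmax 0.1093 y 0.2531 n32
  x0.476 zmax 0.0750 y 0.2597 n48
  x0.484 zmax 0.0787 y 0.2548 n89
  x0.492 zmax 0.0782 y 0.2592 n74
  x0.500 zmax 0.0790 y 0.2565 n67
  x0.508 zmax 0.0727 y 0.2606 n35
  x0.516 zmax 0.0895 y 0.2701 n61
  x0.524 zmax 0.0972 y 0.2544 n62
  x0.532 zmax 0.0893 y 0.2514 n14
  x0.540 zmax 0.0617 y 0.2634 n7
 box 20008 [[0.5142 0.0017 0.0604]
 [0.6664 0.0843 0.326 ]
 [0.8923 0.1828 0.4779]]
```

```bash
python3 - <<'E'
from h import *
Q=np.concatenate([np.load(f'pics/{n}0.npz')['P'].reshape(-1,3) for n in('scene','top')])
Q=Q[(Q[:,2]>.05)&(Q[:,0]>.1)&(Q[:,0]<1)]
for y in np.arange(-.8,.8,.05):
    s=Q[(abs(Q[:,1]-y)<.025)]; 
    if len(s)>20:
        o=[]
        for a,b in((.05,.13),(.13,.2),(.2,.3),(.3,.5),(.5,2)):
            k=s[(s[:,2]>a)&(s[:,2]<=b)]; o.append('%.3f(%d)'%(np.percentile(k[:,0],2),len(k)) if len(k)>5 else '-')
        print('%.2f'%y,*o)
s=Q[(Q[:,0]>.5)&(Q[:,1]<.21)&(Q[:,1]>.1)&(Q[:,2]>.1)]; print(np.percentile(s[:,1],[50,90,98,100]))
E
python3 -c "
import cv2;cv2.imwrite('pics/c.png',cv2.imread('pics/top0.png'))"
```

```text
-0.70 0.474(80) 0.482(71) 0.488(117) 0.499(39) -
-0.65 0.466(102) 0.480(94) 0.214(192) 0.235(107) -
-0.60 0.462(81) 0.475(88) 0.236(131) 0.165(155) -
-0.55 0.463(33) 0.471(88) 0.172(297) 0.157(882) -
-0.50 0.461(36) 0.464(87) 0.144(251) 0.141(568) -
-0.45 0.418(375) 0.431(131) 0.464(165) 0.467(148) -
-0.40 0.444(147) 0.458(109) 0.462(211) 0.465(169) -
-0.35 0.440(205) 0.453(138) 0.460(194) 0.458(200) -
-0.30 0.437(304) 0.450(243) 0.455(237) 0.456(378) -
-0.25 0.434(251) 0.444(250) 0.451(444) 0.463(399) -
-0.20 0.437(2699) 0.445(3451) 0.453(6055) 0.467(9064) -
-0.15 - - - 0.698(189) -
-0.10 0.486(113) 0.486(765) 0.565(110) 0.570(3692) -
-0.05 0.489(500) 0.490(1686) 0.566(662) 0.570(5304) -
0.00 0.501(496) 0.501(1761) 0.576(875) 0.580(5257) -
0.05 0.512(676) 0.512(2114) 0.592(1427) 0.596(5824) -
0.10 0.522(1360) 0.523(2956) 0.604(1911) 0.609(7491) -
0.15 0.535(2702) 0.535(3827) 0.614(2989) 0.619(3840) -
0.20 0.875(632) 0.873(1237) 0.935(495) 0.935(492) -
0.25 0.417(2055) 0.873(988) 0.934(413) 0.861(610) -
0.30 0.486(973) 0.825(1132) 0.878(1172) 0.859(1061) -
0.35 0.423(1307) 0.830(919) 0.879(1385) 0.856(1096) 0.321(1044)
0.40 0.518(1012) 0.872(910) 0.878(1255) 0.858(1529) -
0.45 0.421(1468) 0.872(938) 0.878(1262) 0.856(1517) -
0.50 0.866(884) 0.872(977) 0.878(1447) 0.859(1654) -
0.55 0.875(856) 0.872(1055) 0.878(1611) 0.856(1910) 0.876(91)
0.60 0.875(899) 0.872(1089) 0.878(1526) 0.859(2479) 0.878(239)
0.65 0.471(1701) 0.872(1131) 0.878(1692) 0.859(2408) 0.879(521)
0.70 0.836(1362) 0.873(1150) 0.878(1943) 0.862(3117) 0.862(590)
0.75 0.826(824) 0.873(460) 0.729(1419) 0.893(1807) -
[0.13421556 0.16963967 0.20131482 0.20999034]
```

View pics/c.png

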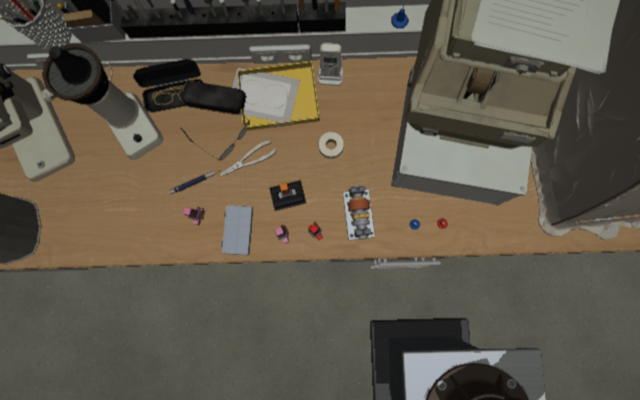

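The full top view shows the robot base at the bottom right, a tall box at upper right (columns 395–530, rows 125–200) and a clear lane in front of it. I'm setting out along that lane.

```bash
python3 -m handwheel '[[[347,-453,0],[0,0,-0.75]],[[347,-453,0],[0,0,-0.75]],[[347,-453,0],[0,0,-0.75]],[[347,-453,0],[0,0,-0.75]],[[347,-453,0],[0,0,-0.75]],[[347,-453,0],[0,0,-0.75]],[[347,-453,0],[0,0,-0.75]],[[347,-453,0],[0,0,-0.75]],[[347,-453,0],[0,0,-0.75]],[[347,-453,0],[0,0,-0.75]],[[347,-453,0],[0,0,-0.75]],[[347,-453,0],[0,0,-0.75]]]' 0
python3 -c "
from rig import arm;o=arm.get_obs();print(o['ee_rot'],o['qpos'])"
```

```text
t: 2.1
ee_pos: [0.362, -0.1148, 0.2461]
ee_rot: [[0.47, 0.883, 0.001], [0.883, -0.47, -0.001], [-0.0, 0.001, -1.0]]
wrist_force: [1.8, -0.5, 1.2]
finger_gap: 1.003
grasp_force: 0.0
[[ 4.70136572e-01  8.82593114e-01  9.99545212e-04]
 [ 8.82593630e-01 -4.70135864e-01 -8.67946035e-04]
 [-2.96121142e-04  1.29024541e-03 -9.99999124e-01]] [ 0.63041179  0.0633755  -0.48028852  2.08417395  0.03561482  1.00036648
 -0.35770351]
```

```bash
python3 -m handwheel '[[[553,-107,0],[0,0,-0.707]],[[553,-107,0],[0,0,-0.707]],[[553,-107,0],[0,0,-0.707]],[[553,-107,0],[0,0,-0.707]],[[553,-107,0],[0,0,-0.707]],[[553,-107,0],[0,0,-0.707]],[[553,-107,0],[0,0,-0.707]],[[553,-107,0],[0,0,-0.707]],[[553,-107,0],[0,0,-0.707]],[[553,-107,0],[0,0,-0.707]],[[553,-107,0],[0,0,-0.707]],[[553,-107,0],[0,0,-0.707]]]' 130
python3 -c "
from rig import arm;o=arm.get_obs();print(o['qpos'])"
```

```text
t: 3.1
ee_pos: [0.5091, 0.3632, 0.2454]
ee_rot: [[-0.216, 0.977, 0.0], [0.977, 0.216, -0.001], [-0.001, 0.0, -1.0]]
wrist_force: [0.8, -0.2, 1.1]
finger_gap: 0.489
grasp_force: 0.0
[-0.24092641  0.53655801 -0.71631358  1.52777186  0.36659873  1.21548224
 -0.7989715 ]
```

```bash
python3 -m handwheel '[[[50,28,0],[0,0,0]],[[50,28,0],[0,0,0]],[[50,28,60],[0,0,0]],[[50,28,90],[0,0,0]],[[50,28,90],[0,0,0]],[[50,28,90],[0,0,0]]]'
python3 - <<'E'
from h import *
o=arm.get_obs(); p=np.array(o['ee_pos']); R=np.array(o['ee_rot'])
print(p,o['qpos'])
for n,b in(('scene',(230,140,130,130)),('top',(240,140,110,90))):
    d=cam(n); t=proj(d,p+R[:,2]*.019); 
    im=d['frame']; cv2.circle(im,tuple(np.int32(t)),1,(0,255,0),-1)
    for z in(.121,.065): cv2.circle(im,tuple(np.int32(proj(d,[.5275,.424,z]))),1,(0,255,255),-1)
    save(d,n+'1.png',b,4)
a=cv2.imread('pics/scene1.png');b=cv2.imread('pics/top1.png'); c=np.zeros((520,800,3),np.uint8); a=cv2.resize(a,(400,400)); b=cv2.resize(b,(400,327)); c[:400,:400]=a; c[:327,400:]=b; cv2.imwrite('pics/d.png',c)
E
```

```text
t: 3.6
ee_pos: [0.5241, 0.4143, 0.1528]
ee_rot: [[-0.216, 0.976, -0.004], [0.976, 0.216, -0.005], [-0.004, -0.005, -1.0]]
wrist_force: [-0.6, 0.1, 0.8]
finger_gap: 0.488
grasp_force: 0.0
[0.52409777 0.41428851 0.15281932] [-0.34453561  0.68275277 -0.66535316  1.51668693  0.45024399  1.10599541
 -0.88954859]
```

View pics/d.png

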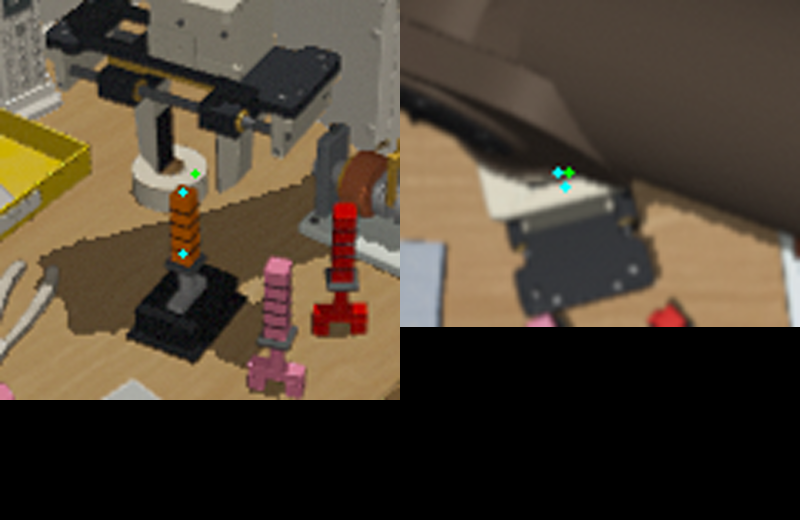

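Crop shows the jaws (palm at ~(170,140)) straddling the orange handle whose top is at (183,192), and the offset is about 10 mm. I'll correct that, descend and close.

```bash
python3 -m handwheel '[[[9,5.5,0],[0,0,0]],[[9,5.5,0],[0,0,0]],[[9,5.5,25],[0,0,0]],[[9,5.5,50],[0,0,0]],[[9,5.5,71],[0,0,0]],[[9,5.5,71],[0,0,0]],[[9,5.5,71],[0,0,0]]]'
python3 - <<'E'
from h import *
o=arm.get_obs(); p=np.array(o['ee_pos']); R=np.array(o['ee_rot']); np.set_printoptions(precision=4,suppress=True)
for n in('scene','top'):
    d=cam(n); P=cloud(d); hsv=cv2.cvtColor(d['frame'],cv2.COLOR_RGB2HSV); H,S=hsv[...,0],hsv[...,1]
    m=(np.hypot(P[...,0]-.525,P[...,1]-.424)<.05)&(H>8)&(H<22)&(S>150)&(P[...,2]>.055); q=P[m]
    if len(q)>5: print(n,len(q),np.percentile(q,[2,50,98],axis=0)); print((np.percentile((q-p)@R,[2,50,98],axis=0)))
E
```

```text
t: 4.28
ee_pos: [0.5286, 0.4265, 0.0853]
ee_rot: [[-0.216, 0.976, -0.0], [0.976, 0.216, -0.0], [0.0, -0.0, -1.0]]
wrist_force: [0.5, -0.2, 0.8]
finger_gap: 0.489
grasp_force: 0.0
scene 212 [[0.5043 0.4157 0.0623]
 [0.5253 0.4294 0.0944]
 [0.5588 0.4614 0.1653]]
[[-0.009  -0.0193 -0.08  ]
 [ 0.0034 -0.003  -0.0091]
 [ 0.0309  0.0364  0.023 ]]
```

```bash
python3 -m handwheel '[[[-2,-1.5,1],[0,0,0]],[[-2,-1.5,1],[0,0,0]],[[-2,-1.5,1],[0,0,0]]]'
```

```text
t: 4.63
ee_pos: [0.5279, 0.424, 0.0848]
ee_rot: [[-0.216, 0.976, 0.001], [0.976, 0.216, 0.001], [0.0, 0.001, -1.0]]
wrist_force: [0.0, -0.6, 0.5]
finger_gap: 0.491
grasp_force: 0.0
```

```bash
python3 -m handwheel '[[[0,0,3.5],[0,0,0]],[[0,0,3.5],[0,0,0]],[[0,0,3.5],[0,0,0]]]'
python3 -m handwheel '[[[0,0,0],[0,0,0]],[[0,0,0],[0,0,0]],[[0,0,0],[0,0,0]],[[0,0,0],[0,0,0]],[[0,0,0],[0,0,0]],[[0,0,0],[0,0,0]],[[0,0,0],[0,0,0]],[[0,0,0],[0,0,0]]]' 255
```

```text
t: 4.88
ee_pos: [0.5274, 0.4238, 0.08]
ee_rot: [[-0.216, 0.976, -0.0], [0.976, 0.216, -0.0], [-0.0, -0.0, -1.0]]
wrist_force: [-0.6, -0.7, 0.3]
finger_gap: 0.494
grasp_force: 0.0
t: 5.55
ee_pos: [0.5275, 0.4239, 0.0802]
ee_rot: [[-0.216, 0.976, -0.0], [0.976, 0.216, -0.0], [-0.0, -0.0, -1.0]]
wrist_force: [0.4, 0.2, -0.3]
finger_gap: 0.168
grasp_force: 30.0
```

```bash
python3 -m handwheel '[[[0,0,-5],[0,0,0]],[[0,0,-15],[0,0,0]],[[0,0,-30],[0,0,0]],[[0,0,-60],[0,0,0]],[[0,0,-95],[0,0,0]],[[0,0,-130],[0,0,0]],[[0,0,-130],[0,0,0]]]'
python3 - <<'E'
import numpy as np
R=np.array([[-.216,.976,0],[.976,.216,0],[0,0,-1]]); print(R.T@np.array([.4605-.5275,.2515-.4239,0]))
E
```

```text
t: 6.13
ee_pos: [0.529, 0.4272, 0.2192]
ee_rot: [[-0.216, 0.976, 0.008], [0.976, 0.216, 0.008], [0.007, 0.009, -1.0]]
wrist_force: [1.0, 0.3, 0.3]
finger_gap: 0.172
grasp_force: 30.0
[-0.1537904 -0.1026304  0.       ]
```

```bash
python3 -m handwheel '[[[-40,-26,0],[0,0,0.03]],[[-77,-51,0],[0,0,0.07]],[[-115,-77,0],[0,0,0.1]],[[-135,-90,0],[0,0,0.134]],[[-150,-100,0],[0,0,0.134]],[[-154,-103,0],[0,0,0.134]],[[-154,-103,0],[0,0,0.134]],[[-154,-103,0],[0,0,0.134]],[[-154,-103,0],[0,0,0.134]],[[-154,-103,0],[0,0,0.134]]]'
cat > look.py <<'E'
import sys; from h import *
np.set_printoptions(precision=4,suppress=True)
tag=sys.argv[1]; o=arm.get_obs(); p=np.array(o['ee_pos']); R=np.array(o['ee_rot']); T=[]
for n,b in(('scene',(305,130,110,110)),('top',(310,150,100,100))):
    d=cam(n); P=cloud(d); save(d,n+tag+'.png',b,4)
    for l in('fork_tool','clip_shoulders','fork_collar','split_clip'):
        for m in mark_of(n,l)[:4]:
            r,c=map(int,np.round(m['pixel'])); print(n,l,round(m['confidence'],2),(r,c),P[r,c])
    print(n,'pred fork',proj(d,p+R[:,2]*.0742),'collar',proj(d,p+R[:,2]*.0212),'clip sh',proj(d,[.4605,.2515,.1005]))
    T.append(cv2.resize(cv2.imread('pics/'+n+tag+'.png'),(400,400)))
cv2.imwrite('pics/look%s.png'%tag,np.hstack(T))
E
python3 look.py 2
```

```text
t: 6.97
ee_pos: [0.4604, 0.2529, 0.2103]
ee_rot: [[-0.086, 0.996, 0.0], [0.996, 0.086, 0.001], [0.001, 0.0, -1.0]]
wrist_force: [-0.4, -0.7, -1.1]
finger_gap: 0.174
grasp_force: 30.0
scene fork_tool 0.71 (308, 235) [0.4657 0.6488 0.0235]
scene fork_tool 0.63 (244, 341) [0.4269 0.3634 0.0183]
scene fork_tool 0.59 (172, 362) [0.4521 0.2619 0.152 ]
scene fork_tool 0.57 (266, 317) [0.4344 0.4385 0.0003]
scene clip_shoulders 0.61 (190, 362) [0.456  0.2507 0.0939]
scene clip_shoulders 0.23 (246, 290) [-0.0822  1.0584  0.7889]
scene fork_collar 0.75 (231, 340) [0.4302 0.3651 0.0561]
scene fork_collar 0.68 (247, 321) [0.4236 0.439  0.0632]
scene fork_collar 0.66 (155, 362) [0.4583 0.2575 0.1925]
scene fork_collar 0.57 (290, 232) [0.4732 0.6447 0.0654]
scene split_clip 0.55 (198, 362) [0.459  0.2436 0.065 ]
scene pred fork [360.9547 174.7907] collar [362.3577 155.1481] clip sh [360.4044 187.1056]
top fork_tool 0.67 (217, 196) [0.4762 0.6352 0.0507]
top fork_tool 0.55 (232, 316) [0.4288 0.3542 0.0916]
top fork_tool 0.42 (231, 283) [0.4324 0.4274 0.0998]
top fork_collar 0.71 (213, 195) [0.4824 0.6316 0.074 ]
top fork_collar 0.65 (233, 284) [0.4285 0.4259 0.0929]
top fork_collar 0.55 (232, 314) [0.4269 0.3581 0.1128]
top pred fork [361.8566 214.0659] collar [363.5187 210.7272] clip sh [361.5196 216.0618]
```

View pics/look2.png

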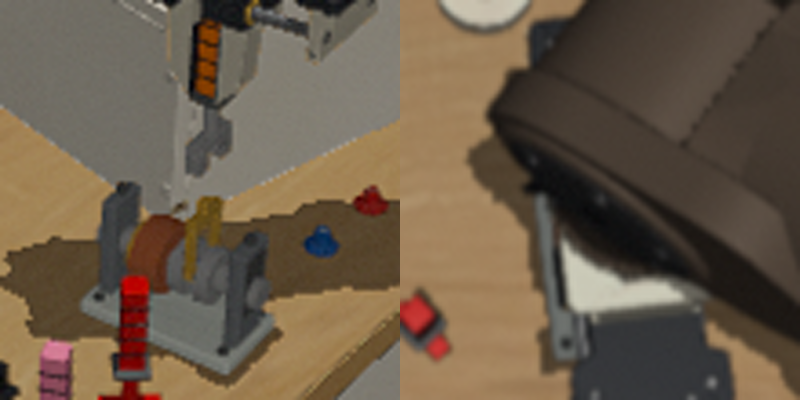

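The left half shows the fork hanging about 35 mm above the brass clip, prongs at (208,150) and clip tab at (208,205) in the crop. Next I compare the two in the same camera's cloud.

```bash
cat > cmp.py <<'E'
from h import *
np.set_printoptions(precision=1,suppress=True)
o=arm.get_obs(); p=np.array(o['ee_pos']); a=np.radians(4.8); C=np.array([[np.cos(a),-np.sin(a),0],[np.sin(a),np.cos(a),0],[0,0,1]])
ds=[cam('scene') for _ in range(4)]; K=ds[0]['mtx']; f=ds[0]['frame']
z=np.array([d['range_z'] for d in ds]); d=dict(ds[0]); d['range_z']=np.median(z,0); P=cloud(d); print('noise mm',1000*np.median(z.std(0)))
hsv=cv2.cvtColor(f,cv2.COLOR_RGB2HSV); H,S=hsv[...,0],hsv[...,1]
L=((P-[.4605,.2515,0])@C)*1000; tz=p[2]*1000-74.2
print('tcp in cradle frame',((p-[.4605,.2515,0])@C)*1000)
near=(abs(L[...,0])<16)&(abs(L[...,1])<30)
def rep(n,m):
    q=L[m]; v,u=np.nonzero(m); print(n,m.sum(),'\n',np.percentile(q,[3,15,50,85,97],axis=0),'px',u.min(),u.max(),v.min(),v.max())
rep('prongs',near&(abs(L[...,2]-tz-7)<7)); rep('cross',near&(abs(L[...,2]-tz-19)<4)); rep('collar',near&(abs(L[...,2]-tz-50)<4))
rep('handle',near&(H>8)&(H<22)&(S>150)&(L[...,2]>tz+55))
cl=near&(H>14)&(H<32)&(S>120); rep('tab',cl&(abs(L[...,2]-105)<4)); rep('shoulder',cl&(abs(L[...,2]-96)<4)); rep('legs',cl&(L[...,2]<92))
Ct=C.T
def pj(x,y,z): return proj(d,C@np.array([x,y,z])/1000+[.4605,.2515,0])
t=((p-[.4605,.2515,0])@C)*1000
for n,x,y,zz in(('prong+ x-',-6,20,0),('prong+ x+',6,20,0),('prong- x-',-6,-20,0),('prong- x+',6,-20,0),('inner+',-6,8,0),('inner-',-6,-8,0)): print(n,pj(t[0]+x,t[1]+y,tz+zz))
E
python3 cmp.py
```

```text
noise mm 1.8587734
tcp in cradle frame [ -0.3  -0.1 210.2]
prongs 52 
 [[ -7.7 -19.3 137.4]
 [ -7.3 -12.4 139.5]
 [ -5.5  14.3 143.3]
 [  0.2  18.2 148. ]
 [  3.6  19.  149.2]] px 356 369 167 178
cross 43 
 [[ -7.9 -20.1 151.7]
 [ -7.3  -9.5 152.7]
 [ -6.4   8.4 156.9]
 [  0.2  17.4 158.8]
 [  3.2  19.5 158.9]] px 357 369 164 173
collar 33 
 [[-13.   -6.  185.9]
 [-12.6   2.2 186.5]
 [ -3.1   8.1 188.2]
 [  6.3  10.2 189.4]
 [  9.   10.6 189.7]] px 357 370 154 159
handle 133 
 [[-10.5   4.1 193.9]
 [ -4.9   4.8 200.7]
 [  0.2   5.9 223.9]
 [  6.1  22.1 284.4]
 [ 11.5  23.3 287.6]] px 354 366 118 155
tab 17 
 [[ -5.   -4.4 102.7]
 [ -4.7  -2.6 103.2]
 [ -3.2   1.8 106.3]
 [  1.7   4.2 107.7]
 [  2.8   5.  108. ]] px 359 363 184 188
shoulder 36 
 [[ -5.2 -18.6  92.5]
 [ -5.  -13.3  93.9]
 [ -4.1   3.5  96.8]
 [ -0.6  15.5  99.6]
 [  1.6  17.4  99.8]] px 356 366 184 193
legs 69 
 [[ -5.1 -17.5  56.7]
 [ -4.7 -15.5  64.7]
 [ -2.4  13.7  74.8]
 [  0.5  16.1  87.7]
 [  2.2  17.   91.3]] px 355 365 188 206
prong+ x- [359.1 179.4]
prong+ x+ [354.6 177.7]
prong- x- [368.1 171.5]
prong- x+ [363.7 169.8]
inner+ [361.9 177. ]
inner- [365.5 173.9]
```

Fork and clip both sit about (-1,-1) mm off their nominal places in this cloud, so they are aligned to within about 1 mm. Descending now.

```bash
python3 -m handwheel '[[[0,0,10],[0,0,0]],[[0,0,20],[0,0,0]],[[0,0,25],[0,0,0]],[[0,0,27],[0,0,0]],[[0,0,29],[0,0,0]],[[0,0,30],[0,0,0]],[[0,0,31],[0,0,0]],[[0,0,31],[0,0,0]]]'
```

```text
t: 8.33
ee_pos: [0.4603, 0.2514, 0.1792]
ee_rot: [[-0.084, 0.996, 0.0], [0.996, 0.084, 0.0], [0.0, 0.0, -1.0]]
wrist_force: [0.8, 0.5, -0.8]
finger_gap: 0.176
grasp_force: 30.0
```

```bash
python3 -m handwheel '[[[0,0,0.8],[0,0,0]],[[0,0,1.6],[0,0,0]],[[0,0,2.4],[0,0,0]],[[0,0,3.2],[0,0,0]],[[0,0,4],[0,0,0]]]'; python3 -m handwheel '[[[0,0,0.5],[0,0,0]],[[0,0,1],[0,0,0]],[[0,0,1.5],[0,0,0]],[[0,0,2],[0,0,0]]]'
```

```text
t: 8.75
ee_pos: [0.4602, 0.2513, 0.1752]
ee_rot: [[-0.084, 0.996, 0.0], [0.996, 0.084, -0.0], [-0.0, 0.0, -1.0]]
wrist_force: [1.1, -0.6, -0.7]
finger_gap: 0.169
grasp_force: 30.0
t: 9.08
ee_pos: [0.4605, 0.2515, 0.1736]
ee_rot: [[-0.084, 0.996, 0.001], [0.996, 0.084, 0.0], [0.0, 0.001, -1.0]]
wrist_force: [-0.4, -0.8, 5.6]
finger_gap: 0.172
grasp_force: 30.0
```

```bash
python3 look.py 3 | grep -E "pred|clip"
```

```text
scene clip_shoulders 0.42 (187, 358) [0.456  0.2681 0.1118]
scene split_clip 0.68 (194, 359) [0.4551 0.2633 0.0896]
scene pred fork [360.331  187.4799] collar [361.6927 168.5782] clip sh [360.4044 187.1056]
top pred fork [361.467  216.0792] collar [363.0338 212.9711] clip sh [361.5196 216.0618]
```

View pics/look3.png

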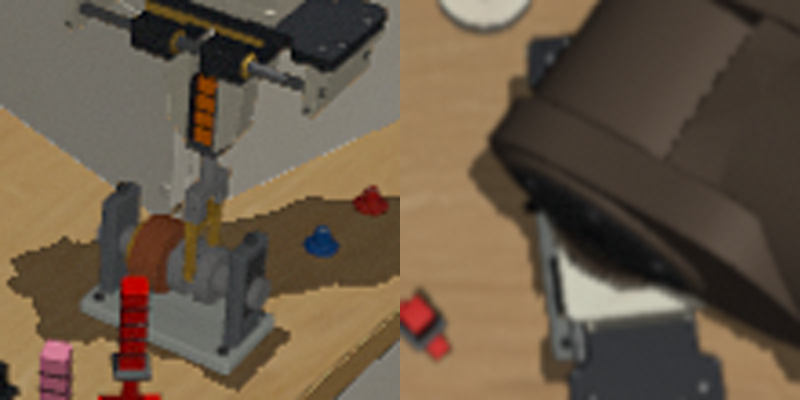

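The picture shows the prongs seated on both shoulders with the tab in the gap, at about (207,195) in the crop, and the force has started at z≈0.174. Pressing gently.

```bash
python3 -m handwheel '[[[0,0,0.7],[0,0,0]],[[0,0,1.4],[0,0,0]],[[0,0,2.1],[0,0,0]],[[0,0,2.8],[0,0,0]]]'; python3 -m handwheel '[[[0,0,0.7],[0,0,0]],[[0,0,1.4],[0,0,0]],[[0,0,2.1],[0,0,0]],[[0,0,2.8],[0,0,0]]]'
```

```text
t: 9.92
ee_pos: [0.4605, 0.2515, 0.1708]
ee_rot: [[-0.084, 0.996, 0.001], [0.996, 0.084, 0.0], [0.0, 0.001, -1.0]]
wrist_force: [0.8, -0.1, 6.2]
finger_gap: 0.173
grasp_force: 30.0
t: 10.25
ee_pos: [0.4606, 0.2515, 0.168]
ee_rot: [[-0.084, 0.996, 0.001], [0.996, 0.084, 0.0], [0.0, 0.001, -1.0]]
wrist_force: [0.1, -0.3, 4.6]
finger_gap: 0.175
grasp_force: 30.0
```

```bash
for i in 1; do python3 -m handwheel '[[[0,0,0.7],[0,0,0]],[[0,0,1.4],[0,0,0]],[[0,0,2.1],[0,0,0]],[[0,0,2.8],[0,0,0]],[[0,0,3.5],[0,0,0]]]'; done; python3 -m handwheel '[[[0,0,0.7],[0,0,0]],[[0,0,1.4],[0,0,0]],[[0,0,2.1],[0,0,0]],[[0,0,2.8],[0,0,0]],[[0,0,3.5],[0,0,0]]]'
```

```text
t: 10.67
ee_pos: [0.4606, 0.2515, 0.1645]
ee_rot: [[-0.084, 0.996, 0.001], [0.996, 0.084, 0.0], [0.0, 0.001, -1.0]]
wrist_force: [0.2, -0.0, 5.5]
finger_gap: 0.173
grasp_force: 30.0
t: 11.08
ee_pos: [0.4606, 0.2515, 0.161]
ee_rot: [[-0.084, 0.996, 0.001], [0.996, 0.084, 0.0], [0.0, 0.001, -1.0]]
wrist_force: [-0.2, -2.2, 6.5]
finger_gap: 0.173
grasp_force: 30.0
```

```bash
python3 -m handwheel '[[[0,0,0.7],[0,0,0]],[[0,0,1.4],[0,0,0]],[[0,0,2.1],[0,0,0]],[[0,0,2.8],[0,0,0]],[[0,0,3.5],[0,0,0]]]'; python3 -m handwheel '[[[0,0,0.5],[0,0,0]],[[0,0,1],[0,0,0]],[[0,0,1.5],[0,0,0]]]';  python3 -m handwheel '[[[0,0,0.5],[0,0,0]],[[0,0,1],[0,0,0]]]'
```

```text
t: 11.5
ee_pos: [0.4606, 0.2515, 0.1575]
ee_rot: [[-0.084, 0.996, 0.001], [0.996, 0.084, 0.0], [0.0, 0.001, -1.0]]
wrist_force: [0.5, -0.8, 6.0]
finger_gap: 0.171
grasp_force: 30.0
t: 11.75
ee_pos: [0.4606, 0.2515, 0.156]
ee_rot: [[-0.084, 0.996, 0.001], [0.996, 0.084, 0.0], [0.0, 0.001, -1.0]]
wrist_force: [0.1, 0.1, 5.3]
finger_gap: 0.177
grasp_force: 30.0
t: 11.92
ee_pos: [0.4606, 0.2515, 0.155]
ee_rot: [[-0.084, 0.996, 0.001], [0.996, 0.084, 0.0], [0.0, 0.001, -1.0]]
wrist_force: [0.8, -1.5, 5.8]
finger_gap: 0.169
grasp_force: 30.0
```

Going in half-millimetre rows, reading the force every row or two.

```bash
f(){ grep -E "ee_pos|wrist_force"; }; python3 -m handwheel '[[[0,0,0.5],[0,0,0]],[[0,0,1],[0,0,0]]]'|f; python3 -m handwheel '[[[0,0,0.5],[0,0,0]],[[0,0,1],[0,0,0]]]'|f;  python3 -m handwheel '[[[0,0,0.5],[0,0,0]]]'|f; python3 -m handwheel '[[[0,0,0.5],[0,0,0]]]'|f
```

```text
ee_pos: [0.4606, 0.2515, 0.154]
wrist_force: [-0.0, -0.3, 6.2]
ee_pos: [0.4606, 0.2515, 0.153]
wrist_force: [0.4, -0.7, 5.0]
ee_pos: [0.4606, 0.2515, 0.1525]
wrist_force: [0.1, -1.1, 5.8]
ee_pos: [0.4605, 0.2515, 0.1519]
wrist_force: [0.1, 0.3, 5.8]
```

```bash
f(){ grep -E "ee_pos|wrist_force"; }; python3 -m handwheel '[[[0,0,0.4],[0,0,0]]]'|f; python3 -m handwheel '[[[0,0,0.4],[0,0,0]]]'|f;  python3 -m handwheel '[[[0,0,0.4],[0,0,0]]]'|f; python3 -m handwheel '[[[0,0,0.4],[0,0,0]]]'|f
```

```text
ee_pos: [0.4605, 0.2515, 0.1515]
wrist_force: [-0.2, -0.5, 5.5]
ee_pos: [0.4605, 0.2515, 0.1511]
wrist_force: [-0.2, -0.2, 5.2]
ee_pos: [0.4605, 0.2514, 0.1506]
wrist_force: [-0.7, -1.0, 4.6]
ee_pos: [0.4601, 0.2513, 0.1499]
wrist_force: [-0.2, -0.1, -0.7]
```

Force dropped from about 5 N to 0, which is the snap. Easing down to the hard stop.

```bash
f(){ grep -E "ee_pos|wrist_force"; }; python3 -m handwheel '[[[0,0,0.3],[0,0,0]],[[0,0,0.3],[0,0,0]]]'|f; python3 -m handwheel '[[[0,0,0.3],[0,0,0]],[[0,0,0.3],[0,0,0]]]'|f
```

```text
ee_pos: [0.4598, 0.2511, 0.1492]
wrist_force: [0.5, -1.0, -0.8]
ee_pos: [0.46, 0.2512, 0.1491]
wrist_force: [-0.5, -0.2, -1.6]
```

```bash
f(){ grep -E "ee_pos|wrist_force"; }; python3 -m handwheel '[[[0,0,0.3],[0,0,0]],[[0,0,0.3],[0,0,0]]]'|f; python3 -m handwheel '[[[0,0,0.3],[0,0,0]],[[0,0,0.3],[0,0,0]]]'|f;  python3 -m handwheel '[[[0,0,0.3],[0,0,0]],[[0,0,0.3],[0,0,0]]]'|f
```

```text
ee_pos: [0.4602, 0.2512, 0.149]
wrist_force: [-0.9, 0.3, -0.5]
ee_pos: [0.4602, 0.2512, 0.1488]
wrist_force: [0.2, 0.4, -0.3]
ee_pos: [0.4602, 0.2513, 0.1485]
wrist_force: [0.4, -0.7, -1.1]
```

```bash
f(){ grep -E "ee_pos|wrist_force"; }; python3 -m handwheel '[[[0,0,0.3],[0,0,0]],[[0,0,0.3],[0,0,0]]]'|f; python3 -m handwheel '[[[0,0,0.3],[0,0,0]],[[0,0,0.3],[0,0,0]]]'|f;  python3 -m handwheel '[[[0,0,0.3],[0,0,0]],[[0,0,0.3],[0,0,0]]]'|f
```

```text
ee_pos: [0.4602, 0.2513, 0.1484]
wrist_force: [-0.3, -0.8, 2.3]
ee_pos: [0.4603, 0.2514, 0.1483]
wrist_force: [-0.7, -1.7, 5.5]
ee_pos: [0.4603, 0.2514, 0.1483]
wrist_force: [-1.7, -1.2, 9.0]
```

```bash
f(){ grep -E "ee_pos|wrist_force"; }; python3 -m handwheel '[[[0,0,0.3],[0,0,0]],[[0,0,0.3],[0,0,0]]]'|f; python3 -m handwheel '[[[0,0,0.2],[0,0,0]],[[0,0,0.2],[0,0,0]]]'|f; python3 cmp.py | head -40 | grep -A6 -E "tab|shoulder|prongs"; python3 look.py 4 | grep clip
```

```text
ee_pos: [0.4604, 0.2514, 0.1483]
wrist_force: [-3.3, -2.2, 11.7]
ee_pos: [0.4604, 0.2514, 0.1482]
wrist_force: [-3.5, -2.5, 14.5]
prongs 52 
 [[ -7.5 -20.   75.2]
 [ -7.1 -13.1  76. ]
 [ -5.2  10.1  81.1]
 [ -0.4  17.4  85.6]
 [  3.1  18.5  87.3]] px 355 367 189 200
cross 44 
scene clip_shoulders 0.62 (193, 359) [0.4513 0.2692 0.0976]
scene split_clip 0.59 (205, 359) [0.4517 0.2652 0.0601]
scene pred fork [359.7799 196.1871] collar [361.1074 177.766 ] clip sh [360.4044 187.1056]
top split_clip 0.17 (229, 240) [0.4482 0.5374 0.02  ]
top pred fork [360.8219 217.5257] collar [362.3097 214.5641] clip sh [361.5196 216.0618]Traceback (most recent call last):
  File "cmp.py", line 14, in <module>
    cl=near&(H>14)&(H<32)&(S>120); rep('tab',cl&(abs(L[...,2]-105)<4)); rep('shoulder',cl&(abs(L[...,2]-96)<4)); rep('legs',cl&(L[...,2]<92))
                                   ~~~^^^^^^^^^^^^^^^^^^^^^^^^^^^^^^^^
  File "cmp.py", line 11, in rep
    q=L[m]; v,u=np.nonzero(m); print(n,m.sum(),'\n',np.percentile(q,[3,15,50,85,97],axis=0),'px',u.min(),u.max(),v.min(),v.max())
                                                    ~~~~~~~~~~~~~^^^^^^^^^^^^^^^^^^^^^^^^^^
    return _quantile_unchecked(
        a, q, axis, out, overwrite_input, method, keepdims, weights)
    return _ureduce(a,
                    func=_quantile_ureduce_func,
    ...<5 lines>...
                    overwrite_input=overwrite_input,
                    method=method)
    r = func(a, **kwargs)
    result = _quantile(arr,
                       quantiles=q,
    ...<2 lines>...
                       out=out,
                       weights=wgt)
    slices_having_nans = np.isnan(arr[-1, ...])
                                  ~~~^^^^^^^^^
IndexError: index -1 is out of bounds for axis 0 with size 0
```

View pics/look4.png

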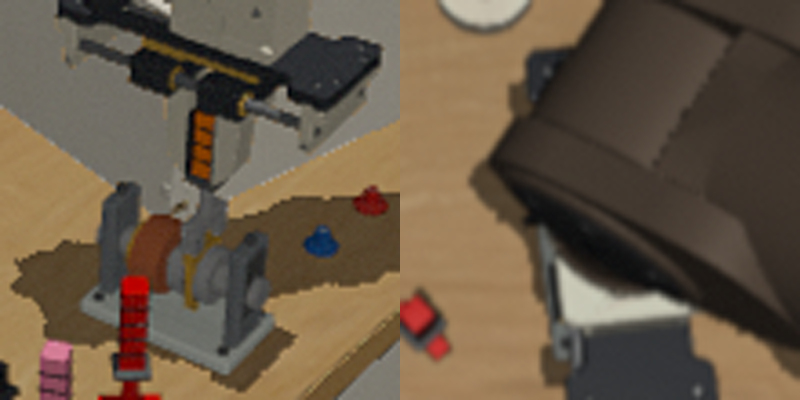

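The view shows the clip down between the collars and the prongs just above them, at about (205,215) in the crop. The stop is firm at z=0.148. Lifting off.

```bash
python3 -m handwheel '[[[0,0,-2],[0,0,0]],[[0,0,-5],[0,0,0]],[[0,0,-10],[0,0,0]],[[0,0,-20],[0,0,0]],[[0,0,-40],[0,0,0]],[[0,0,-65],[0,0,0]],[[0,0,-65],[0,0,0]],[[0,0,-65],[0,0,0]]]'; sed -i 's/-105)<4/-82)<3/; s/-96)<4/-72)<3/' cmp.py; python3 cmp.py
```

```text
t: 15.78
ee_pos: [0.461, 0.2519, 0.2139]
ee_rot: [[-0.084, 0.996, 0.003], [0.996, 0.084, 0.001], [0.001, 0.003, -1.0]]
wrist_force: [0.6, -0.6, -1.0]
finger_gap: 0.171
grasp_force: 30.0
noise mm 1.8741002
tcp in cradle frame [  0.5   0.4 213.9]
prongs 54 
 [[ -8.3 -19.  140.3]
 [ -7.4 -11.7 142.5]
 [ -5.9  12.4 147.4]
 [ -0.9  17.8 152.2]
 [  2.7  18.5 153.4]] px 356 369 166 177
cross 61 
 [[ -7.8 -20.  155.2]
 [ -6.9 -15.3 157.2]
 [ -5.5   4.7 160.5]
 [  1.1  16.9 161.8]
 [  3.3  17.6 162.4]] px 357 369 161 171
collar 34 
 [[-12.6  -6.3 187.4]
 [-11.9   3.7 188.9]
 [ -2.5   8.3 190.5]
 [  5.9   9.7 192.2]
 [  8.6  10.6 193.1]] px 357 370 154 158
handle 132 
 [[ -7.7   3.9 197.2]
 [ -3.3   4.7 205.1]
 [  2.1   5.7 226.8]
 [  7.5  22.4 287.1]
 [ 12.   25.1 291.3]] px 354 366 116 154
tab 12 
 [[-4.2 -4.8 79.7]
 [-3.6 -3.9 80.4]
 [-1.1  0.6 82. ]
 [ 0.5  3.3 83. ]
 [ 2.2  4.  83.2]] px 359 362 192 195
shoulder 32 
 [[ -4.8 -18.2  69.4]
 [ -4.7 -15.4  69.6]
 [ -3.4   4.2  72.8]
 [  1.4  15.4  74.5]
 [  6.4  17.6  74.9]] px 356 365 192 202
legs 93 
 [[ -5.1 -17.6  27.8]
 [ -4.7  -5.6  39.7]
 [ -2.6  10.   70.7]
 [  1.   14.4  76.5]
 [  3.6  18.2  82.7]] px 350 365 192 228
prong+ x- [358.8 178.1]
prong+ x+ [354.3 176.3]
prong- x- [367.8 170.2]
prong- x+ [363.4 168.5]
inner+ [361.5 175.7]
inner- [365.2 172.5]
```

```bash
python3 -m handwheel '[[[40,20,0],[0,0,-0.03]],[[78,38,0],[0,0,-0.07]],[[115,56,0],[0,0,-0.1]],[[150,73,0],[0,0,-0.134]],[[164,80,0],[0,0,-0.134]],[[166.3,81.4,0],[0,0,-0.134]],[[166.3,81.4,0],[0,0,-0.134]],[[166.3,81.4,0],[0,0,-0.134]],[[166.3,81.4,0],[0,0,-0.134]],[[166.3,81.4,0],[0,0,-0.134]],[[166.3,81.4,0],[0,0,-0.134]]]'
```

```text
t: 16.9
ee_pos: [0.5277, 0.4226, 0.2124]
ee_rot: [[-0.215, 0.977, 0.001], [0.977, 0.215, -0.001], [-0.001, 0.0, -1.0]]
wrist_force: [0.3, -0.3, -0.9]
finger_gap: 0.176
grasp_force: 30.0
```

```bash
python3 -m handwheel '[[[1.3,0,25],[0,0,0]],[[1.3,0,50],[0,0,0]],[[1.3,0,75],[0,0,0]],[[1.3,0,90],[0,0,0]],[[1.3,0,98],[0,0,0]],[[1.3,0,98],[0,0,0]],[[1.3,0,98],[0,0,0]],[[1.3,0,98],[0,0,0]]]'
```

```text
t: 17.57
ee_pos: [0.5277, 0.4257, 0.1157]
ee_rot: [[-0.216, 0.976, 0.002], [0.976, 0.216, 0.002], [0.001, 0.002, -1.0]]
wrist_force: [-0.4, -0.5, 0.1]
finger_gap: 0.177
grasp_force: 30.0
```

```bash
python3 -m handwheel '[[[-0.8,0,0],[0,0,0]],[[-0.8,0,0],[0,0,0]],[[-0.8,0,0],[0,0,0]],[[-0.8,0,0],[0,0,0]]]' | head -3
```

```text
t: 17.9
ee_pos: [0.5275, 0.4244, 0.1146]
ee_rot: [[-0.216, 0.976, 0.001], [0.976, 0.216, 0.0], [0.0, 0.001, -1.0]]
```

Within 0.5 mm. Prongs at z≈0.040, and the stand top is 0.028. Lowering into the pocket.

```bash
f(){ grep -E "ee_pos|wrist_force"; }; python3 -m handwheel '[[[-0.5,0,4],[0,0,0]],[[-0.5,0,8],[0,0,0]],[[-0.5,0,11],[0,0,0]],[[-0.5,0,13],[0,0,0]],[[-0.5,0,15],[0,0,0]],[[-0.5,0,17],[0,0,0]]]'|f;  python3 -m handwheel '[[[0,0,3],[0,0,0]],[[0,0,6],[0,0,0]],[[0,0,9],[0,0,0]],[[0,0,11],[0,0,0]],[[0,0,12],[0,0,0]],[[0,0,12],[0,0,0]]]'|f
```

```text
ee_pos: [0.5273, 0.4238, 0.0968]
wrist_force: [-0.7, -0.5, -0.2]
ee_pos: [0.5273, 0.4237, 0.0848]
wrist_force: [0.1, 0.1, -0.3]
```

```bash
f(){ grep -E "ee_pos|wrist_force"; }; python3 -m handwheel '[[[0,0,1],[0,0,0]],[[0,0,2],[0,0,0]],[[0,0,3],[0,0,0]],[[0,0,3.5],[0,0,0]],[[0,0,3.5],[0,0,0]]]'|f;  python3 -m handwheel '[[[0,0,0.5],[0,0,0]],[[0,0,0.5],[0,0,0]]]'|f; python3 -m handwheel '[[[0,0,0.5],[0,0,0]],[[0,0,0.5],[0,0,0]]]'|f
```

```text
ee_pos: [0.5274, 0.4238, 0.0815]
wrist_force: [-0.1, 0.0, -1.1]
ee_pos: [0.5274, 0.4238, 0.0811]
wrist_force: [-0.4, 0.3, -0.7]
ee_pos: [0.5274, 0.4238, 0.0805]
wrist_force: [0.4, -0.3, 0.1]
```

```bash
f(){ grep -E "ee_pos|wrist_force"; }; python3 -m handwheel '[[[0,0,0.4],[0,0,0]],[[0,0,0.4],[0,0,0]]]'|f;  python3 -m handwheel '[[[0,0,0.4],[0,0,0]],[[0,0,0.4],[0,0,0]]]'|f
```

```text
ee_pos: [0.5274, 0.4239, 0.0802]
wrist_force: [0.0, 0.5, -1.0]
ee_pos: [0.5274, 0.4239, 0.0802]
wrist_force: [-0.1, -0.2, 4.4]
```

On the pocket floor at the original height. Releasing and rising.

```bash
python3 -m handwheel '[[[0,0,-0.5],[0,0,0]],[[0,0,-0.5],[0,0,0]],[[0,0,-0.5],[0,0,0]],[[0,0,-0.5],[0,0,0]],[[0,0,-0.5],[0,0,0]],[[0,0,-0.5],[0,0,0]]]' 130 | grep -E "gap|ee_pos|force"; python3 -m handwheel '[[[0,0,-5],[0,0,0]],[[0,0,-15],[0,0,0]],[[0,0,-35],[0,0,0]],[[0,0,-60],[0,0,0]],[[0,0,-90],[0,0,0]],[[0,0,-120],[0,0,0]],[[0,0,-150],[0,0,0]],[[0,0,-150],[0,0,0]]]'; python3 - <<'E'
from h import *
d=cam('scene'); save(d,'end.png',(230,130,190,140),4)
E
```

```text
ee_pos: [0.5274, 0.4238, 0.0802]
wrist_force: [0.6, -0.0, -0.2]
finger_gap: 0.486
grasp_force: 0.0
t: 21.15
ee_pos: [0.5286, 0.4266, 0.2384]
ee_rot: [[-0.216, 0.976, 0.007], [0.976, 0.216, 0.007], [0.006, 0.008, -1.0]]
wrist_force: [0.4, 1.2, 0.9]
finger_gap: 0.492
grasp_force: 0.0
```

View pics/end.png

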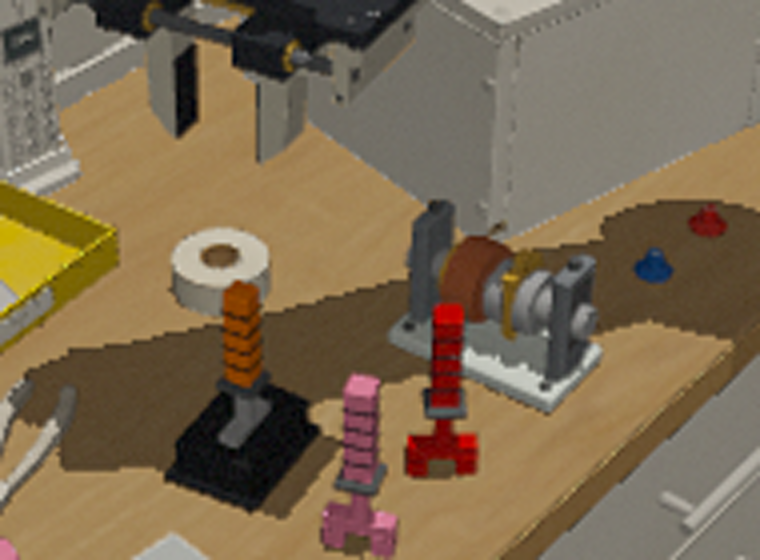

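The fork stands upright in its stand at (245,390), the clip is seated low in the groove at (520,290), and the gripper is clear of everything.

```bash
python3 -m handwheel '[[[0,0,0],[0,0,0]],[[0,0,0],[0,0,0]],[[0,0,0],[0,0,0]],[[0,0,0],[0,0,0]]]'|head -2; python3 -c "
from rig import arm; print(arm.close_job())"
```

```text
t: 21.53
ee_pos: [0.5271, 0.4234, 0.2291]
the job is handed in; nothing more can be done
None
```

I pressed the clip home with the fork: it snapped in when the force dropped from about 5 N to zero, and I then pressed to 14.5 N against the hard stop. The fork is back upright in its stand and released, the bystanders were left alone, and the job was handed in at about 21.5 s.

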